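# Span-calibrate the bench balance with the largest check weight

### The arm

A 6-joint arm with a two-finger parallel gripper is mounted at the origin on the work surface. World frame = base frame: x ahead of the robot, y to its left, z up, the work surface at z = 0. Lengths are in m, angles in rad, forces in N, time in s.
With the tool pointing down it reaches from about 0.375 to 0.9 m from the base axis. Payload 3.1 kg.
Tool frame: the origin (TCP) lies at the very end of the fingers, on their centre line; the grasp point (between the pads) lies 19 mm behind it; z points along the fingers, y is the line along which they close (so a half turn about z gives the same grasp; the last joint's range is limited). The gripper opens to 87 mm and grips with 3 to 60 N. Pads are 19 mm wide; open, the fingers measure 117 mm over their backs; the gripper's body (75 mm by 190 mm) begins 51 mm behind the grasp point.
Start: joints at [-0.178, 0.527, 1.433, -0, 1.181, -0.178], TCP at [0.625, 0, 0.223] pointing down, gripper open.
Joint ranges: [-3.08, 3.08], [-0.75, 2.2], [0.22, 2.44], [-1.43, 4.57], [0, 2.65], [-2.85, 2.85]. Speed limits (rad/s): [2.79, 2.79, 3.14, 3.14, 3.14, 3.14].

### API

Orientations are given as a unit quaternion [x, y, z, w].
In Python, from rig import status, viewer, robot gives the robot as it stands.
- The arm moves only by the tool arm_command, never from a script. Its arguments are lists of equal length, an entry for each row: "delta_rot": the turn, a rotation vector about the tool's x, y, z in degrees, a list of three; "delta_pos": the shift along the tool's x, y, z in m, a list of three; "gripper": the closure, from -1 (fully open) to 1 (shut). In form: {"delta_rot": [[rx, ry, rz], ...], "delta_pos": [[dx, dy, dz], ...], "gripper": [gripper, ...]}. A call has 1 to 12 rows; each row is the pose to reach, as a shift and turn from the pose commanded when the call began, along the tool's axes at that moment; what a row does not reach only later rows make up. A row lasts 1/12 s, in which the tool goes at most 41.7 mm and 7.16 degrees, less where a joint would pass 70% of its speed; a pose out of reach is approached as far as the arm can. A call with a gripper value outside its range is refused whole. The fingers move at their own pace and stop on an object; "grip_force" is the grip in N (left out, the last holds). Time passes only in rows, so rows that repeat a pose let the fingers close. It gives the time, the measured TCP pose, the force, the opening and the grip force at its end, in the units of the state.
- status.get_obs(): the state, without advancing time (a new reading comes with each control period).
- viewer.camera(name): name is "scene" or "side" or "wrist"; returns a dict with "pixels" (420x560x3 uint8, blue, green, red), "fx", "fy", "cx", "cy" (pixels), "pose" (4x4, takes a point from camera to world coordinates); the wrist camera has in their place "mount" (4x4, takes a point from camera to tool coordinates, whose origin is the TCP and whose axes are the flange's). Camera axes: x right, y down, z forward; pixel columns grow to the right and rows downward; lengths in m; the calibration is good to about 2 mm. The wrist camera is an equidistant fisheye: a pixel r from the principal point sees the ray r / f radians off the axis. A picture is of the moment at which its call begins: read the wrist's pose just before it. There is no depth.
- robot.hand_in(): hands the job in; it is judged then, once.
The state is a dict: "time": time; "q": joint angles; "joint_velocities": joint speeds; "joint_torque": joint torques, N m; "position": TCP position; "tool_rot": TCP orientation; "ft_force": force on the tool from outside, world axes, zero at the start; "moment": the same for the moment, N m; "grip_width": finger opening in m; "grip_force": force on a finger pad.
Only numpy, scipy, OpenCV 4.12 (cv2) and the standard library are available. Lean on these libraries where they do the work, as an engineer would, in place of code of your own. Each camera call takes 0.05 s, during which the arm holds its last target. There are 200 camera calls.

### The job

Calibrate the bench balance: take the largest of the three steel check weights off the sloping rack and set it upright on the balance pan, gently and centred inside the marked circle, without overloading the pan. Once it stands there on its own, press the round calibration key on the balance fully down, let it come up again, and leave the weight on the pan and the two other weights in the rack.

Things in the scene. Friction and masses are not known exactly. Their poses are not given: they have to be found in the camera images.
- weight_large: The weight to use: bare steel, 81 mm tall, 0.55 to 0.8 kg. Body 46 mm in diameter, 45 mm high; on it a neck 16 mm in diameter, then a grip knob 22 mm in diameter from 59 to 81 mm above the base. Origin: centre of the flat base; z up its axis through the knob. At the start it leans in one bay of the rack, axis 30 degrees from vertical, knob free all round.
- weight_mid: Check weight of the same shape, 46 mm in diameter, but body 33 mm high and 69 mm tall overall, 0.50 kg; leans in another bay. Leave it in the rack (it may not be moved by 15 mm or more). Origin: centre of the base, z up its axis.
- weight_small: Check weight of the same shape, 46 mm in diameter, but body 22 mm high and 58 mm tall overall, 0.36 kg; leans in another bay. Leave it in the rack (it may not be moved by 15 mm or more). Origin: centre of the base, z up its axis.
- rack: Fixed grey steel rack, base 140 x 272 mm, end plates 63 mm high, three bays 80 mm apart along its y. In each a weight stands on a foot plate sloped 30 degrees, leaning on a V on its -x side, so the knobs lean towards rack -x. Base centres of the weights: rack x = 0, z = 45 mm. Nothing above; they lift out along their axis or straight up. Origin: centre of the underside; z up.
- balance: Fixed grey bench balance, housing 190 x 290 mm, deck 50 mm above the table. The pan is over balance x = 0, y = +55 mm, the key at x = -50, y = -90 mm; a small tilted display, up to 90 mm above the table, at x = +75, y = -85 mm. Origin: centre of the underside; z up, front towards -x.
- pan_center (a point): Centre of the top face of the round aluminium pan, 124 mm in diameter, 4 mm thick, about 72 mm above the table when empty; a black circle 66 mm in diameter is marked round this point. It moves down with the pan.
- pan (a joint): How far the pan is pressed down on its spring, in m: 0 when empty, 800 N per m (7 to 10 mm under the large weight), well damped, stop at 0.016. Over 0.0145 is an overload and fails: the weight must be lowered, not dropped or pushed down hard.
- cal_key_top (a point): Centre of the top of the round grey calibration key, 26 mm in diameter, to be pressed straight down. It moves down with the key.
- cal_key (a joint): How far the calibration key is pressed, in m: 0 up, 0.006 fully down (about 5 N); over 0.0045 counts as pressed. It springs back. Do not press it before the weight stands on the pan.

How it is judged:
By the outcome, as a careful person would: the job done as asked, in the order asked, and still so for the second after the job is handed in, with the robot touching nothing.
It also fails if it takes over 51 s, if anything falls off the work surface, if the arm or the gripper's body presses on something with over 40 N, if the wrist force passes 120 N, or if a joint passes its speed limit or range.

## Working session

There is one attempt and no reset: what is moved stays moved. The work goes in short steps, Python scripts to look and compute and a tool call to move; the robot and the scene stay as the last step left them, time stands still between calls to the robot, and variables do not carry over. Pictures are saved under pics/ and viewed, at most 10 in all, crops included, and the job is handed in when it is done.

Besides the shell and the picture viewer there is one more tool, called after ">>>" as name(argument=value, ...), one argument or row to a line, values as JSON. arm_command: Moves the arm, as the interface text tells. Its arguments: {"type":"object","properties":{"delta_rot":{"type":"array","items":{"type":"array","items":{"type":"number"}}},"delta_pos":{"type":"array","items":{"type":"array","items":{"type":"number"}}},"gripper":{"type":"array","items":{"type":"number"}},"grip_force":{"type":"number"}},"required":["delta_rot","delta_pos","gripper"]}

```bash
mkdir -p pics; ls; python3 - <<'E'
from rig import status, viewer, robot
import cv2,numpy as np
o=status.get_obs();print(o)
for n in ("scene","side","wrist"):
    c=viewer.camera(n);cv2.imwrite(f"pics/{n}0.png",c["pixels"])
    np.savez(f"{n}0.npz",**c)
    print(n,c["fx"],c["fy"],c["cx"],c["cy"],np.round(c.get("pose",c.get("mount")),4).tolist())
E
```

```text
pics
{'time': 0.0, 'q': array([-1.78520209e-01,  5.28444645e-01,  1.43390550e+00,  1.53037140e-05,
        1.18137092e+00, -1.78502557e-01]), 'joint_velocities': array([ 6.51542339e-04,  6.77289390e-04, -2.62663760e-04, -1.29684829e-03,
        1.23080655e-05, -1.11541331e-03]), 'joint_torque': array([-5.45745443e-04, -4.40045428e+01, -1.76593530e+01,  6.32597599e-02,
        5.83207863e-02, -1.53719384e-04]), 'position': array([6.24273923e-01, 1.52241766e-04, 2.21583828e-01]), 'tool_rot': array([ 7.07114681e-01,  7.07098080e-01, -6.01118766e-04, -8.78204398e-04]), 'ft_force': array([-0.75537876, -0.96345714, -0.12177171]), 'moment': array([-0.04275853,  0.03663732, -0.06099519]), 'grip_force': 0.0, 'grip_width': 0.08695211676836666}
scene 398.65701726028783 398.65701726028783 280.5303618334159 205.20989738815442 [[0.6973, 0.4164, -0.5834, 1.0245], [0.7167, -0.4146, 0.5607, -0.4412], [-0.0084, -0.8091, -0.5876, 0.5398], [0.0, 0.0, 0.0, 1.0]]
side 418.5901892711858 418.5901892711858 280.6253425873616 206.70159119340403 [[0.9941, -0.0802, 0.0732, 0.483], [-0.1084, -0.6919, 0.7138, -0.7033], [-0.0066, -0.7175, -0.6965, 0.7446], [0.0, 0.0, 0.0, 1.0]]
wrist 325.19226210127806 325.19226210127806 285.1728964547206 211.7136405819038 [[0.0008, -0.9594, -0.2821, 0.0772], [1.0, 0.0008, 0.0001, -0.0001], [0.0002, -0.2821, 0.9594, -0.1617], [0.0, 0.0, 0.0, 1.0]]
```

View pics/scene0.png

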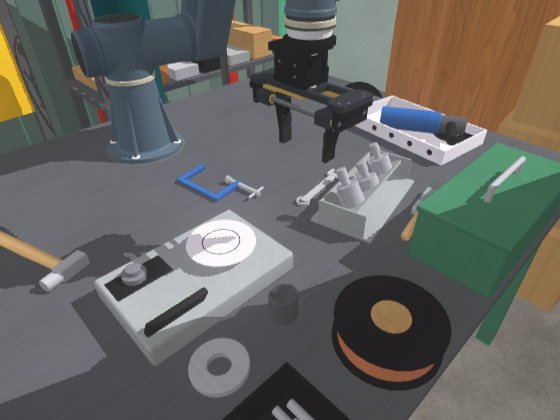

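View pics/side0.png

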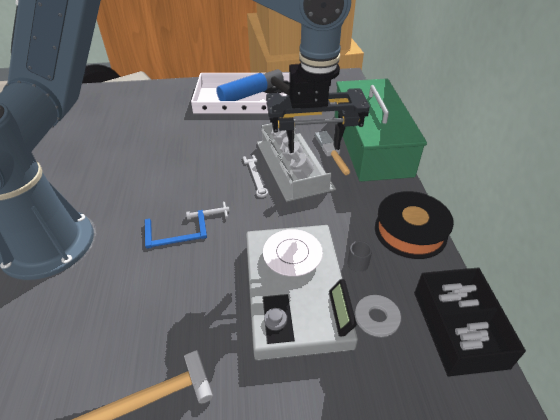

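View pics/wrist0.png

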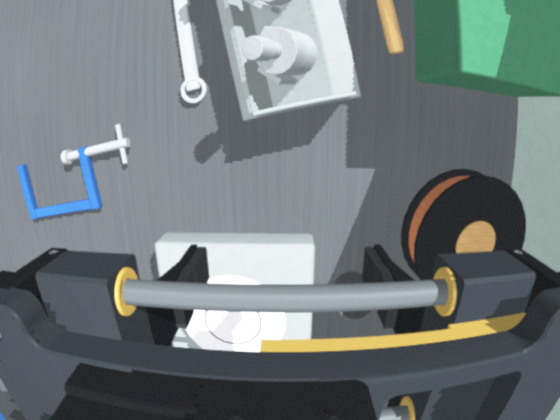

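The scene picture shows the balance with its pan at about (221,241), its key at (133,270), and the rack's weights at about (350,185), (365,172) and (380,155). In the side picture the pan is at (292,251), the key at (276,318), and the gripper hides the rack. In the wrist picture the nearest weight's knob is at about (255,50) and the pan circle at (233,320).

```bash
cat > h.py <<'E'
import numpy as np, cv2
from scipy.spatial.transform import Rotation as R
def ray(c,uv,T=None):
    """c: camera dict, T: tool pose (4x4) for wrist; returns origin, unit dir in world"""
    x=(uv[0]-c["cx"])/c["fx"];y=(uv[1]-c["cy"])/c["fy"]
    if T is None: d=np.array([x,y,1.]);P=c["pose"]
    else:
        r=np.hypot(x,y);s=np.sin(r)/r if r>1e-9 else 1.
        d=np.array([x*s,y*s,np.cos(r)]);P=T@c["mount"]
    d=P[:3,:3]@d
    return P[:3,3],d/np.linalg.norm(d)
def tool(o):
    T=np.eye(4);T[:3,:3]=R.from_quat(o["tool_rot"]).as_matrix();T[:3,3]=o["position"];return T
def plane(r,z): return r[0]+r[1]*(z-r[0][2])/r[1][2]
def cross(rs):
    A=sum(np.eye(3)-np.outer(d,d) for _,d in rs);b=sum((np.eye(3)-np.outer(d,d))@o for o,d in rs)
    p=np.linalg.solve(A,b);return p,[np.linalg.norm(np.cross(p-o,d)) for o,d in rs]
E
python3 - <<'E'
from h import *
S,D,W=[dict(np.load(n+"0.npz")) for n in("scene","side","wrist")]
T=np.eye(4);T[:3,:3]=R.from_quat([7.07114681e-01,7.07098080e-01,-6.01118766e-04,-8.78204398e-04]).as_matrix();T[:3,3]=[6.24273923e-01,1.52241766e-04,2.21583828e-01]
print("pan",cross([ray(S,(221,241)),ray(D,(292,251))]), plane(ray(W,(233,320),T),.072))
print("key",cross([ray(S,(133,268)),ray(D,(276,317))]))
for uv in((255,50),): print("knob near, wrist",plane(ray(W,uv,T),.105))
for uv in((245,119),(359,97)): print("rack corner base",plane(ray(W,uv,T),.0))
a=cv2.resize(S["pixels"][130:245,290:425],None,fx=5,fy=5,interpolation=cv2.INTER_CUBIC)
cv2.imwrite("pics/rack.png",a)
E
```

```text
pan (array([ 0.5628892 , -0.14619669,  0.07115599]), [np.float64(0.0010326114873985387), np.float64(0.0010326114873984913)]) [ 0.56322411 -0.14572049  0.072     ]
key (array([ 0.51369422, -0.29249319,  0.06860486]), [np.float64(0.003652957962664905), np.float64(0.0036529579626648407)])
knob near, wrist [0.59847986 0.1374874  0.105     ]
rack corner base [0.57674885 0.07762495 0.        ]
rack corner base [0.71047829 0.105453   0.        ]
```

View pics/rack.png

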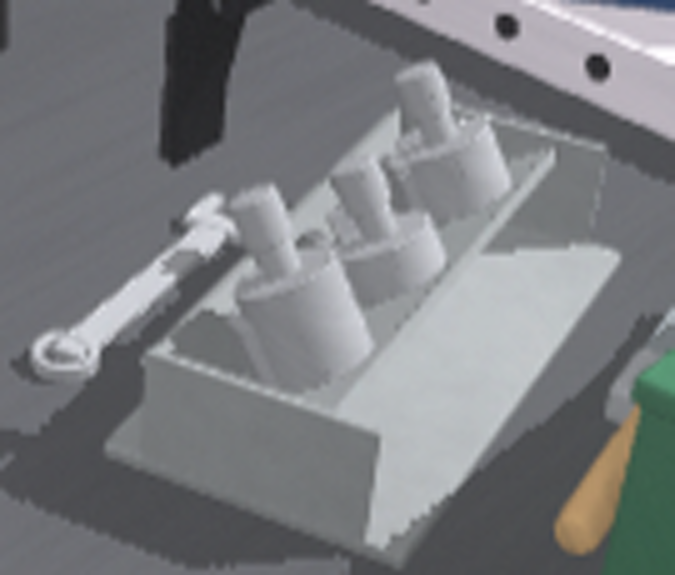

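The crop shows the nearest weight (crop (290,290)) with the tallest body. It is the large one, and the wrist ray to its knob agrees with the rack corners and the given dimensions.

```bash
cat >> h.py <<'E'
def rackrot(yaw,tilt=30,flip=-1):
    a=np.radians(yaw);t=np.radians(tilt)
    xr=np.array([np.cos(a),np.sin(a),0]);yr=np.array([-np.sin(a),np.cos(a),0])
    z=np.sin(t)*xr-np.cos(t)*np.array([0,0,1.]);y=flip*yr
    return np.c_[np.cross(y,z),y,z]
def delta(o,p,Rt):
    R0=tool(o)[:3,:3]
    print("rot",np.round(np.degrees(R.from_matrix(R0.T@Rt).as_rotvec()),2).tolist(),"pos",np.round(R0.T@(np.array(p)-o["position"]),4).tolist())
E
python3 - <<'E'
from h import *
from rig import status
o=status.get_obs()
Rt=rackrot(11.7);k=np.array([.598,.138,.1056]);print(Rt)
delta(o,k-.1*Rt[:,2],Rt)
E
```

```text
[[ 0.84803183  0.2027873   0.48961141]
 [ 0.17561895 -0.97922281  0.10139365]
 [ 0.5        -0.         -0.8660254 ]]
rot [-20.56, 25.19, 76.36] pos [0.1277, -0.0754, 0.0298]
```

>>> arm_command(
  delta_rot=[
    [-20.6,25.2,76.4],
    [-20.6,25.2,76.4],
    [-20.6,25.2,76.4],
    [-20.6,25.2,76.4],
    [-20.6,25.2,76.4],
    [-20.6,25.2,76.4],
    [-20.6,25.2,76.4],
    [-20.6,25.2,76.4],
    [-20.6,25.2,76.4],
    [-20.6,25.2,76.4],
    [-20.6,25.2,76.4],
    [-20.6,25.2,76.4],
  ],
  delta_pos=[
    [0.128,-0.075,0.0],
    [0.128,-0.075,0.0],
    [0.128,-0.075,0.0],
    [0.128,-0.075,0.0],
    [0.128,-0.075,0.0],
    [0.128,-0.075,0.0],
    [0.128,-0.075,0.0],
    [0.128,-0.075,0.0],
    [0.128,-0.075,0.03],
    [0.128,-0.075,0.03],
    [0.128,-0.075,0.03],
    [0.128,-0.075,0.03],
  ],
  gripper=[-1,-1,-1,-1,-1,-1,-1,-1,-1,-1,-1,-1],
)

```text
time: 1.15
position: [0.5482, 0.128, 0.1913]
tool_rot: [0.961, 0.095, 0.258, -0.026]
ft_force: [0.0, 0.2, -0.4]
grip_width: 0.0874
grip_force: 0.0
```

>>> arm_command(
  delta_rot=[
    [0,0,0],
    [0,0,0],
    [0,0,0],
  ],
  delta_pos=[
    [0,0,0],
    [0,0,0],
    [0,0,0],
  ],
  gripper=[-1,-1,-1],
)

```text
time: 1.4
position: [0.5507, 0.128, 0.1929]
tool_rot: [0.96, 0.099, 0.259, -0.026]
ft_force: [-0.8, -0.0, 0.3]
grip_width: 0.087
grip_force: 0.0
```

```bash
python3 - <<'E'
from h import *
from rig import status,viewer
o=status.get_obs();c=viewer.camera("wrist");np.savez("w1.npz",T=tool(o),**c);cv2.imwrite("pics/w1.png",c["pixels"])
print(o["time"],o["position"],o["q"],np.round(tool(o)[:3,:3],3).tolist())
Rt=rackrot(11.7);k=np.array([.598,.138,.1056]);delta(o,k-.1*Rt[:,2],Rt)
E
```

```text
1.4 [0.55068568 0.12801491 0.19292763] [-0.03460808  0.37264201  2.02122551  0.47363952  0.26128977  0.90201001] [[0.846, 0.204, 0.492], [0.177, -0.979, 0.101], [0.502, 0.002, -0.865]]
rot [0.06, -0.16, 0.09] pos [-0.0018, -0.0002, -0.0002]
```

View pics/w1.png

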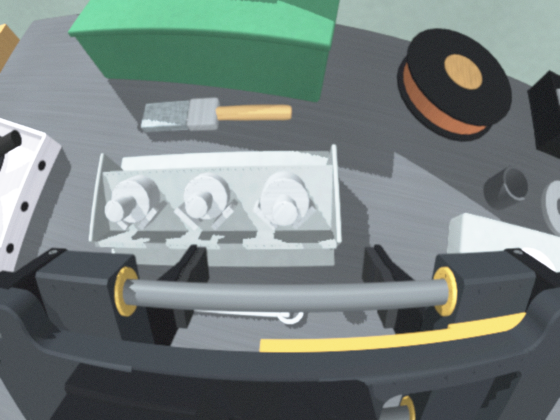

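The wrist picture shows all three weights. The large one is on the right, with its knob top at about (285,208) and its body at (284,195).

```bash
python3 - <<'E'
from h import *
d=dict(np.load("w1.npz"));T=d["T"]
g=cv2.cvtColor(d["pixels"],cv2.COLOR_BGR2GRAY)[160:250,235:335]
b=cv2.resize(g,None,fx=6,fy=6,interpolation=cv2.INTER_CUBIC)
h=cv2.HoughCircles(cv2.GaussianBlur(b,(9,9),2),cv2.HOUGH_GRADIENT,1.5,20,param1=60,param2=25,minRadius=50,maxRadius=180)
v=cv2.cvtColor(b,cv2.COLOR_GRAY2BGR)
n=T[:3,2];k=np.array([.598,.138,.1056])
for x,y,r in h[0][:6]:
    u=np.array([x/6+235,y/6+160]);o,dd=ray(d,u,T)
    p=o+dd*((k-.011*n-o)@n)/(dd@n)
    print(np.round(u,1),round(r/6,1),"top if knob, tool frame",np.round(T[:3,:3].T@(p-T[:3,3]),4), p.round(4))
    cv2.circle(v,(int(x),int(y)),int(r),(0,0,255),1)
cv2.imwrite("pics/w1c.png",v)
E
```

```text
Traceback (most recent call last):
TypeError: 'NoneType' object is not subscriptable
```

```bash
python3 - <<'E'
from h import *
d=dict(np.load("w1.npz"));T=d["T"]
g=cv2.cvtColor(d["pixels"],cv2.COLOR_BGR2GRAY)[160:250,235:335]
b=cv2.resize(g,None,fx=6,fy=6,interpolation=cv2.INTER_CUBIC)
v=cv2.cvtColor(cv2.createCLAHE(4,(4,4)).apply(b),cv2.COLOR_GRAY2BGR)
n=T[:3,2];k=np.array([.598,.138,.1056])
for lo,hi in((60,110),(110,190)):
  h=cv2.HoughCircles(cv2.GaussianBlur(v[...,0],(9,9),2),cv2.HOUGH_GRADIENT_ALT,1.5,20,param1=100,param2=.5,minRadius=lo,maxRadius=hi)
  if h is None: print("none");continue
  for x,y,r in h[0][:4]:
    u=np.array([x/6+235,y/6+160]);o,dd=ray(d,u,T)
    p=o+dd*((k-.011*n-o)@n)/(dd@n)
    print(np.round(u,1),round(r/6,1),"tool",np.round(T[:3,:3].T@(p-T[:3,3]),4), p.round(4))
    cv2.circle(v,(int(x),int(y)),int(r),(0,0,255),1)
cv2.imwrite("pics/w1c.png",v)
E
```

```text
[283.  212.2] 12.9 tool [ 0.0029 -0.0016  0.0888] [0.5965 0.139  0.1176]
none
```

View pics/w1c.png

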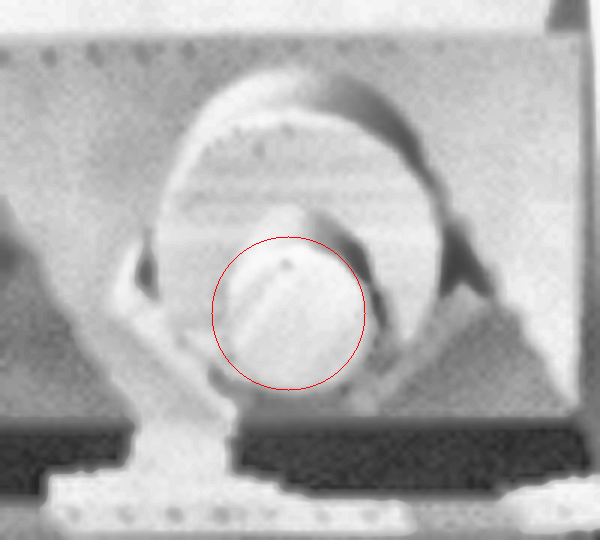

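The crop shows the knob top centred at about (283.5,212.6), on the body axis. Its radius looks a little small, so I check the depth against the scene camera.

```bash
python3 - <<'E'
from h import *
d=dict(np.load("w1.npz"));T=d["T"];S=dict(np.load("scene0.npz"))
p,e=cross([ray(S,(341.6,169.5)),ray(d,(283.5,212.6),T)])
print(p,e,"tool",T[:3,:3].T@(p-T[:3,3]))
for s in (-1,1):  # rays at knob edges: size of knob at that depth
  pass
o,dd=ray(d,(283.5,212.6),T);o,d1=ray(d,(271.7,212.6),T);o,d2=ray(d,(295.8,212.6),T)
print("dist by 22mm:",.022/np.arccos(d1@d2),"dist to p",np.linalg.norm(p-o))
# rack corners in w1 at base front (near) z=0 & end plate tops z=.063
for uv,z in(((333,262),0),((113,250),0),((335,146),.063),((340,243),.063)): print(uv,plane(ray(d,uv,T),z))
E
```

```text
[0.59916222 0.14047049 0.11365808] [np.float64(0.0024555044709944174), np.float64(0.0024555044709944278)] tool [ 0.00341254 -0.00245724  0.09365412]
dist by 22mm: 0.2968563746636088 dist to p 0.265756733974118
(333, 262) [0.57868058 0.07700696 0.        ]
(113, 250) [0.53230096 0.34585992 0.        ]
(335, 146) [0.69094284 0.10327903 0.063     ]
(340, 243) [0.59090178 0.08181192 0.063     ]
```

>>> arm_command(
  delta_rot=[
    [0,0,0],
    [0,0,0],
    [0,0,0],
    [0,0,0],
    [0,0,0],
    [0,0,0],
    [0,0,0],
    [0,0,0],
    [0,0,0],
  ],
  delta_pos=[
    [0.003,-0.002,0.02],
    [0.003,-0.002,0.045],
    [0.003,-0.002,0.07],
    [0.003,-0.002,0.09],
    [0.003,-0.002,0.105],
    [0.003,-0.002,0.115],
    [0.003,-0.002,0.12],
    [0.003,-0.002,0.12],
    [0.003,-0.002,0.12],
  ],
  gripper=[-1,-1,-1,-1,-1,-1,-1,-1,-1],
)

```text
time: 2.2
position: [0.6118, 0.1425, 0.0902]
tool_rot: [0.961, 0.098, 0.259, -0.026]
ft_force: [-0.5, 0.7, -0.2]
grip_width: 0.0871
grip_force: 0.0
```

```bash
python3 - <<'E'
from h import *
from rig import status,viewer
o=status.get_obs();c=viewer.camera("wrist")
s=viewer.camera("scene")
print(o["time"],o["position"],o["ft_force"])
a=cv2.resize(c["pixels"][150:310,180:390],(525,400));b=cv2.resize(s["pixels"][100:240,280:420],(400,400))
T=tool(o);np.savez("w2.npz",T=T,**c)
cv2.imwrite("pics/g1.png",np.hstack([a,b])[:, :800])
E
```

```text
2.2 [0.61175964 0.14245934 0.09021585] [-0.47380772  0.73535311 -0.21818004]
```

View pics/g1.png

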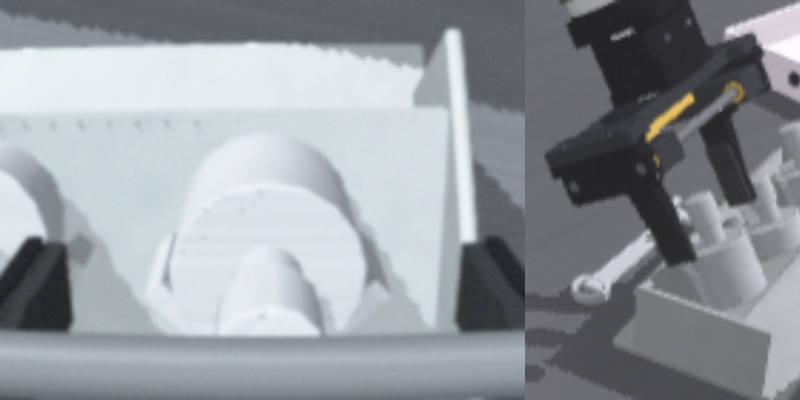

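The knob stands centred between the fingers, at crop column 270 against the fingers' midline of 266, with the tips just above the body. Closing now.

>>> arm_command(
  delta_rot=[
    [0,0,0],
    [0,0,0],
    [0,0,0],
    [0,0,0],
    [0,0,0],
    [0,0,0],
    [0,0,0],
    [0,0,0],
    [0,0,0],
    [0,0,0],
  ],
  delta_pos=[
    [0,0,0],
    [0,0,0],
    [0,0,0],
    [0,0,0],
    [0,0,0],
    [0,0,0],
    [0,0,0],
    [0,0,0],
    [0,0,0],
    [0,0,0],
  ],
  gripper=[1,1,1,1,1,1,1,1,1,1],
  grip_force=50,
)

```text
time: 3.13
position: [0.6111, 0.1426, 0.0902]
tool_rot: [0.961, 0.098, 0.258, -0.026]
ft_force: [0.5, 0.5, 0.3]
grip_width: 0.0285
grip_force: 0.0
```

>>> arm_command(
  delta_rot=[
    [0,0,0],
    [0,0,0],
    [0,0,0],
    [0,0,0],
    [0,0,0],
  ],
  delta_pos=[
    [0,0,0],
    [0,0,0],
    [0,0,0],
    [0,0,0],
    [0,0,0],
  ],
  gripper=[1,1,1,1,1],
)

```text
time: 3.55
position: [0.6114, 0.1417, 0.0904]
tool_rot: [0.961, 0.098, 0.259, -0.025]
ft_force: [-0.0, -4.9, 1.1]
grip_width: 0.0205
grip_force: 50.0
```

>>> arm_command(
  delta_rot=[
    [0,0,0],
    [0,0,0],
    [0,0,0],
    [0,0,0],
    [0,0,0],
    [0,0,0],
    [0,0,0],
  ],
  delta_pos=[
    [0,0,-0.005],
    [0,0,-0.015],
    [0,0,-0.03],
    [0,0,-0.05],
    [0,0,-0.075],
    [0,0,-0.1],
    [0,0,-0.1],
  ],
  gripper=[1,1,1,1,1,1,1],
)

```text
time: 4.13
position: [0.5576, 0.1338, 0.1772]
tool_rot: [0.961, 0.1, 0.256, -0.027]
ft_force: [0.2, 0.0, -7.6]
grip_width: 0.0208
grip_force: 50.0
```

```bash
python3 - <<'E'
from h import *
from rig import status,viewer
o=status.get_obs()
print(o["time"],o["position"],o["ft_force"],o["grip_width"],o["grip_force"])
delta(o,o["position"]+[0,0,.04],rackrot(0,0))
# upright hover over pan with base ~50 mm above pan: TCP = base + 51 mm
delta(o,[.563,-.146,.072+.051+.05],rackrot(0,0))
E
```

```text
4.1333 [0.55761945 0.13384487 0.17722828] [ 0.20170907  0.01627427 -7.59514613] 0.02081302166936665 50.00460226088762
rot [-3.18, -29.69, 11.57] pos [0.0199, -0.0001, -0.0347]
rot [-3.18, -29.69, 11.57] pos [-0.0472, 0.275, -0.0227]
```

Held, with 7.6 N lifted (about 0.77 kg). Next I carry it upright to a hover over the pan.

>>> arm_command(
  delta_rot=[
    [0,-4,1],
    [0,-9,3],
    [-1,-14,5],
    [-2,-20,8],
    [-3.2,-26,11],
    [-3.2,-29.7,11.6],
    [-3.2,-29.7,11.6],
    [-3.2,-29.7,11.6],
    [-3.2,-29.7,11.6],
    [-3.2,-29.7,11.6],
    [-3.2,-29.7,11.6],
    [-3.2,-29.7,11.6],
  ],
  delta_pos=[
    [0.0,0.01,-0.02],
    [-0.003,0.03,-0.03],
    [-0.008,0.06,-0.035],
    [-0.014,0.09,-0.035],
    [-0.02,0.12,-0.035],
    [-0.026,0.155,-0.035],
    [-0.03,0.19,-0.035],
    [-0.034,0.22,-0.035],
    [-0.037,0.245,-0.035],
    [-0.038,0.265,-0.037],
    [-0.038,0.275,-0.037],
    [-0.038,0.275,-0.037],
  ],
  gripper=[1,1,1,1,1,1,1,1,1,1,1,1],
)

```text
time: 5.13
position: [0.5674, -0.1488, 0.1882]
tool_rot: [1.0, -0.003, 0.002, 0.0]
ft_force: [0.4, -0.0, -6.3]
grip_width: 0.0204
grip_force: 50.0
```

>>> arm_command(
  delta_rot=[
    [0,0,0],
    [0,0,0],
    [0,0,0],
  ],
  delta_pos=[
    [0,0,0],
    [0,0,0],
    [0,0,0],
  ],
  gripper=[1,1,1],
)

```text
time: 5.38
position: [0.5665, -0.1451, 0.1894]
tool_rot: [1.0, -0.001, 0.002, -0.0]
ft_force: [0.1, -0.1, -6.5]
grip_width: 0.021
grip_force: 50.0
```

```bash
python3 - <<'E'
from h import *
from rig import status,viewer
o=status.get_obs();im={}
for n in("scene","side","wrist"):
    c=viewer.camera(n);im[n]=c["pixels"];np.savez(n+"3.npz",T=tool(o),**c)
print(o["time"],o["position"],o["ft_force"],o["moment"],np.round(tool(o)[:3,:3],3).tolist())
delta(o,[.563,-.146,.19],rackrot(0,0))
A=np.vstack([im["scene"][120:300,80:300],im["side"][160:340,200:420]])
A=cv2.resize(A,None,fx=1.6,fy=1.6)
B=cv2.resize(im["wrist"][:,60:500],(440,A.shape[0]))
cv2.imwrite("pics/p3.png",np.hstack([A,B]));print(A.shape)
E
```

```text
5.3833 [ 0.5664769  -0.14511813  0.18941427] [ 0.12095597 -0.11429042 -6.47246928] [0.015761   0.13039012 0.00118292] [[1.0, -0.002, 0.004], [-0.002, -1.0, 0.0], [0.004, -0.0, -1.0]]
rot [-0.01, -0.23, -0.14] pos [-0.0035, 0.0009, -0.0006]
(576, 352, 3)
```

View pics/p3.png

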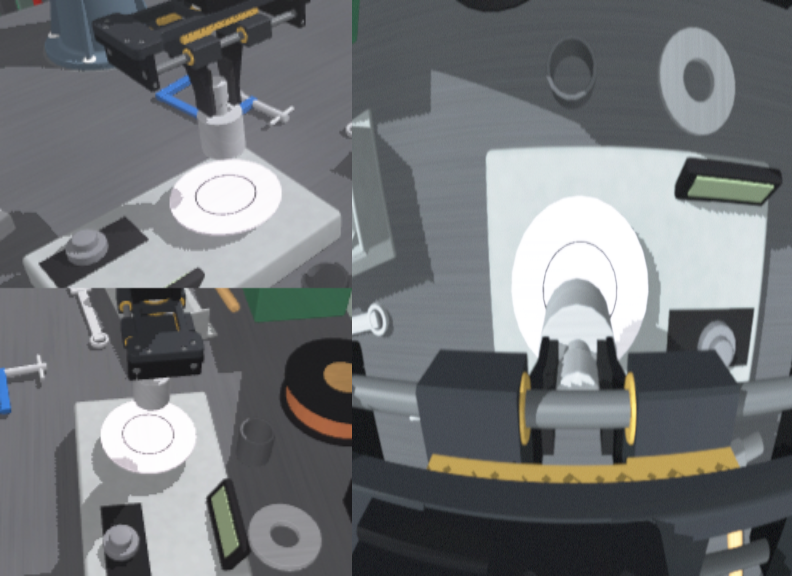

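The weight hangs over the pan and looks upright (scene crop (222,135), side crop (152,395)), with the black circle clear beneath it. Next I measure its axis from the body's silhouette edges.

```bash
python3 - <<'E'
from h import *
S,D,W=[dict(np.load(n+"3.npz")) for n in("scene","side","wrist")]
for n,c,rows,c0,c1 in(("scene",S,(195,200,205,210),194,244),("side",D,(218,222,226,230),274,314)):
    g=cv2.cvtColor(c["pixels"],cv2.COLOR_BGR2GRAY)
    for r in rows: print(n,r,g[r,c0:c1].tolist())
T=W["T"]
def proj(c,p):
    q=np.linalg.inv(c["pose"])@np.r_[p,1];return (q[:2]/q[2]*c["fx"]+[c["cx"],c["cy"]]).round(1)
for h in(0,.02,.045): print(h,[proj(c,T[:3,3]+T[:3,2]*(.051-h)) for c in(S,D)])
E
```

```text
scene 195 [115, 115, 115, 114, 94, 93, 84, 85, 84, 104, 127, 139, 142, 143, 143, 164, 207, 206, 204, 205, 206, 205, 206, 204, 204, 205, 205, 206, 206, 203, 204, 195, 188, 165, 168, 169, 173, 176, 120, 118, 118, 119, 119, 118, 118, 117, 117, 116, 118, 118]
scene 200 [117, 117, 117, 116, 115, 114, 115, 115, 114, 115, 125, 131, 129, 131, 131, 131, 129, 127, 126, 125, 124, 122, 121, 124, 127, 129, 134, 139, 143, 147, 150, 154, 159, 163, 166, 171, 175, 178, 151, 120, 119, 120, 120, 121, 121, 121, 123, 120, 119, 89]
scene 205 [117, 117, 118, 119, 118, 118, 119, 119, 120, 120, 119, 133, 131, 132, 131, 129, 129, 130, 128, 128, 129, 126, 124, 125, 129, 132, 132, 137, 143, 147, 152, 156, 159, 164, 168, 172, 178, 181, 179, 126, 121, 120, 120, 120, 121, 121, 120, 120, 120, 119]
scene 210 [119, 119, 120, 119, 119, 121, 119, 120, 119, 120, 119, 122, 133, 135, 132, 133, 133, 130, 129, 127, 127, 127, 126, 126, 128, 131, 136, 140, 144, 151, 154, 158, 163, 165, 168, 171, 175, 178, 178, 151, 123, 122, 123, 122, 122, 121, 122, 121, 122, 120]
side 218 [115, 115, 115, 114, 115, 115, 112, 106, 103, 114, 11
[... 231 characters left out ...]
, 138, 139, 140, 138, 138, 136, 134, 133, 133, 130, 129, 127, 125, 120, 114, 109, 112, 119, 115, 114, 114, 115, 114, 116, 116]
side 226 [115, 114, 115, 115, 114, 115, 116, 116, 116, 125, 132, 135, 137, 140, 140, 138, 138, 141, 140, 138, 138, 137, 134, 132, 129, 126, 122, 121, 117, 114, 109, 116, 145, 161, 164, 167, 184, 190, 192, 195]
side 230 [201, 203, 203, 203, 203, 202, 203, 204, 234, 198, 140, 136, 140, 140, 139, 140, 140, 141, 138, 137, 137, 137, 134, 130, 130, 128, 125, 119, 115, 110, 107, 134, 201, 209, 209, 207, 206, 206, 207, 207]
0 [array([218.7, 212. ]), array([294.1, 228. ])]
0.02 [array([217.5, 202.3]), array([294.3, 221. ])]
0.045 [array([215.9, 189.6]), array([294.4, 211.8])]
```

The axis agrees with the grasp to 1–2 mm in both views and stands upright. Centring and lowering.

>>> arm_command(
  delta_rot=[
    [0,-0.2,0],
    [0,-0.2,0],
    [0,-0.2,0],
    [0,-0.2,0],
    [0,-0.2,0],
    [0,-0.2,0],
    [0,-0.2,0],
  ],
  delta_pos=[
    [-0.003,0.002,0.01],
    [-0.003,0.002,0.025],
    [-0.003,0.002,0.038],
    [-0.003,0.002,0.048],
    [-0.003,0.002,0.055],
    [-0.003,0.002,0.057],
    [-0.003,0.002,0.057],
  ],
  gripper=[1,1,1,1,1,1,1],
)

```text
time: 6.12
position: [0.5642, -0.1491, 0.1322]
tool_rot: [1.0, -0.002, 0.001, 0.001]
ft_force: [0.8, -0.8, -6.9]
grip_width: 0.0206
grip_force: 50.0
```

>>> arm_command(
  delta_rot=[
    [0,0,0],
    [0,0,0],
    [0,0,0],
    [0,0,0],
    [0,0,0],
    [0,0,0],
    [0,0,0],
  ],
  delta_pos=[
    [0,0,0.002],
    [0,0,0.004],
    [0,0,0.006],
    [0,0,0.008],
    [0,0,0.01],
    [0,0,0.01],
    [0,0,0.01],
  ],
  gripper=[1,1,1,1,1,1,1],
)

```text
time: 6.7
position: [0.5647, -0.1494, 0.123]
tool_rot: [1.0, -0.002, 0.001, 0.001]
ft_force: [-0.3, 0.8, -6.6]
grip_width: 0.0206
grip_force: 50.0
```

>>> arm_command(
  delta_rot=[
    [0,0,0],
    [0,0,0],
    [0,0,0],
    [0,0,0],
    [0,0,0],
  ],
  delta_pos=[
    [-0.001,-0.002,0.0],
    [-0.001,-0.002,0.001],
    [-0.001,-0.002,0.003],
    [-0.001,-0.002,0.004],
    [-0.001,-0.002,0.004],
  ],
  gripper=[1,1,1,1,1],
)

```text
time: 7.12
position: [0.5637, -0.1472, 0.119]
tool_rot: [1.0, -0.002, 0.001, 0.001]
ft_force: [-0.1, 0.9, -3.9]
grip_width: 0.0203
grip_force: 50.0
```

>>> arm_command(
  delta_rot=[
    [0,0,0],
    [0,0,0],
    [0,0,0],
    [0,0,0],
  ],
  delta_pos=[
    [0,0,0.001],
    [0,0,0.002],
    [0,0,0.003],
    [0,0,0.003],
  ],
  gripper=[1,1,1,1],
)

```text
time: 7.45
position: [0.5637, -0.1472, 0.1161]
tool_rot: [1.0, -0.002, 0.001, 0.001]
ft_force: [-0.4, 1.7, -1.1]
grip_width: 0.0204
grip_force: 50.0
```

>>> arm_command(
  delta_rot=[
    [0,0,0],
    [0,0,0],
    [0,0,0],
  ],
  delta_pos=[
    [0,0,0.001],
    [0,0,0.0015],
    [0,0,0.0015],
  ],
  gripper=[1,1,1],
)

```text
time: 7.7
position: [0.5637, -0.1472, 0.1146]
tool_rot: [1.0, -0.002, 0.001, 0.001]
ft_force: [0.6, 1.1, -0.0]
grip_width: 0.0204
grip_force: 50.0
```

>>> arm_command(
  delta_rot=[
    [0,0,0],
    [0,0,0],
    [0,0,0],
  ],
  delta_pos=[
    [0,0,0],
    [0,0,0],
    [0,0,0],
  ],
  gripper=[1,1,1],
  grip_force=10,
)

```text
time: 7.95
position: [0.5637, -0.1473, 0.1146]
tool_rot: [1.0, -0.002, 0.001, 0.001]
ft_force: [0.7, 1.6, 0.3]
grip_width: 0.0214
grip_force: 10.0
```

>>> arm_command(
  delta_rot=[
    [0,0,0],
    [0,0,0],
    [0,0,0],
    [0,0,0],
    [0,0,0],
    [0,0,0],
    [0,0,0],
    [0,0,0],
  ],
  delta_pos=[
    [0,0,0],
    [0,0,0],
    [0,0,0],
    [0,0,0],
    [0,0,0],
    [0,0,0],
    [0,0,0],
    [0,0,0],
  ],
  gripper=[0.3,0.2,0.1,0,-0.1,-0.2,-0.2,-0.2],
)

```text
time: 8.62
position: [0.5635, -0.1474, 0.1144]
tool_rot: [1.0, -0.002, 0.001, 0.001]
ft_force: [0.4, 0.1, 0.2]
grip_width: 0.0515
grip_force: 0.0
```

>>> arm_command(
  delta_rot=[
    [0,0,0],
    [0,0,0],
    [0,0,0],
    [0,0,0],
    [0,0,0],
    [0,0,0],
    [0,0,0],
    [0,0,0],
    [0,0,0],
  ],
  delta_pos=[
    [0,0,-0.01],
    [0,0,-0.03],
    [0,0,-0.055],
    [0,0,-0.08],
    [-0.02,0.04,-0.1],
    [-0.05,0.08,-0.1],
    [-0.08,0.11,-0.1],
    [-0.1,0.11,-0.1],
    [-0.1,0.11,-0.1],
  ],
  gripper=[-0.2,-0.2,-0.2,-0.2,1,1,1,1,1],
)

```text
time: 9.37
position: [0.458, -0.2584, 0.215]
tool_rot: [1.0, -0.004, -0.001, 0.001]
ft_force: [-0.6, 0.7, 0.0]
grip_width: 0.0265
grip_force: 0.0
```

```bash
python3 - <<'E'
from h import *
from rig import status,viewer
o=status.get_obs();im={}
for n in("scene","side","wrist"):
    c=viewer.camera(n);im[n]=c["pixels"];np.savez(n+"4.npz",T=tool(o),**c)
print(o["time"],o["position"],o["q"].round(2),o["grip_width"])
A=np.vstack([im["scene"][140:320,80:300],im["side"][170:350,200:420]])
A=cv2.resize(A,None,fx=1.6,fy=1.6)
B=cv2.resize(im["wrist"][:,60:500],(440,420))
B=np.vstack([B,np.zeros((A.shape[0]-420,440,3),np.uint8)])
cv2.imwrite("pics/p4.png",np.hstack([A,B]))
E
```

```text
9.3667 [ 0.45800031 -0.25842749  0.21498352] [-0.73  0.4   1.69 -0.    1.05  0.86] 0.026506781905812318
```

View pics/p4.png

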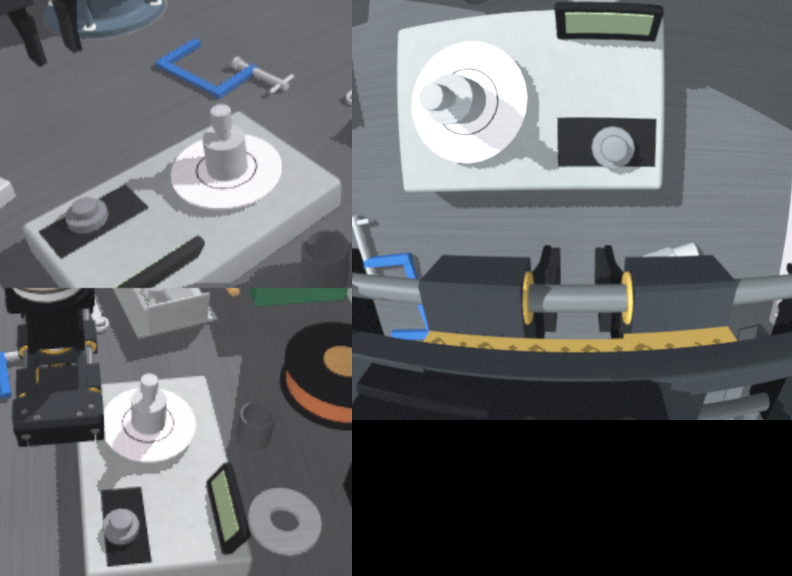

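The weight stands upright on its own inside the circle. The key's inner disc (26 mm) is at wrist pixel (322,148), scene (133.8,268) and side (275,315).

```bash
python3 - <<'E'
from h import *
from rig import status
S,D,W=[dict(np.load(n+"4.npz")) for n in("scene","side","wrist")]
g=cv2.cvtColor(W["pixels"],cv2.COLOR_BGR2GRAY)[115:180,290:355]
b=cv2.resize(g,None,fx=6,fy=6,interpolation=cv2.INTER_CUBIC)
h=cv2.HoughCircles(cv2.createCLAHE(4,(4,4)).apply(b),cv2.HOUGH_GRADIENT_ALT,1.5,10,param1=100,param2=.5,minRadius=50,maxRadius=170)
if h is not None: print([(x/6+290,y/6+115,r/6) for x,y,r in h[0]])
rw=ray(W,(322,148),W["T"])
print(cross([rw,ray(S,(133.8,268)),ray(D,(275,315))]),cross([rw,ray(S,(133.8,268))]),[plane(rw,z) for z in(.06,.065,.07)])
delta(status.get_obs(),[.514,-.291,.10],rackrot(0,0))
E
```

```text
[(np.float32(320.75), np.float32(146.0), np.float32(20.50592)), (np.float32(321.5), np.float32(138.5), np.float32(13.174291)), (np.float32(320.75), np.float32(146.0), np.float32(11.561223)), (np.float32(325.5), np.float32(163.25), np.float32(10.077855)), (np.float32(329.0), np.float32(158.75), np.float32(10.270795))]
(array([ 0.51080903, -0.29146967,  0.06895881]), [np.float64(0.0043909003381671025), np.float64(0.003762401204502325), np.float64(0.0023472200882052917)]) (array([ 0.50881223, -0.29087026,  0.06770847]), [np.float64(0.003817839803752874), np.float64(0.003817839803752784)]) [array([ 0.50653372, -0.2952762 ,  0.06      ]), array([ 0.50698905, -0.29470103,  0.065     ]), array([ 0.50744438, -0.29412587,  0.07      ])]
rot [0.12, -0.21, -0.3] pos [0.0506, 0.0335, 0.1154]
```

>>> arm_command(
  delta_rot=[
    [0,-0.2,0],
    [0,-0.2,0],
    [0,-0.2,0],
    [0,-0.2,0],
    [0,-0.2,0],
    [0,-0.2,0],
    [0,-0.2,0],
    [0,-0.2,0],
  ],
  delta_pos=[
    [0.02,0.015,0.02],
    [0.04,0.034,0.045],
    [0.048,0.034,0.075],
    [0.048,0.034,0.1],
    [0.048,0.034,0.115],
    [0.048,0.034,0.123],
    [0.048,0.034,0.123],
    [0.048,0.034,0.123],
  ],
  gripper=[1,1,1,1,1,1,1,1],
)

```text
time: 10.18
position: [0.5119, -0.2907, 0.0917]
tool_rot: [1.0, -0.001, -0.0, 0.001]
ft_force: [0.8, -0.3, 0.7]
grip_width: 0.0008
grip_force: 0.0
```

>>> arm_command(
  delta_rot=[
    [0,0,0],
    [0,0,0],
    [0,0,0],
    [0,0,0],
  ],
  delta_pos=[
    [0,0,0.005],
    [0,0,0.01],
    [0,0,0.015],
    [0,0,0.015],
  ],
  gripper=[1,1,1,1],
)

```text
time: 10.52
position: [0.5105, -0.2909, 0.0761]
tool_rot: [1.0, -0.002, -0.001, 0.001]
ft_force: [-0.0, -0.4, 0.5]
grip_width: 0.0006
grip_force: 0.0
```

>>> arm_command(
  delta_rot=[
    [0,0,0],
    [0,0,0],
    [0,0,0],
    [0,0,0],
    [0,0,0],
    [0,0,0],
  ],
  delta_pos=[
    [0,0,0.002],
    [0,0,0.004],
    [0,0,0.006],
    [0,0,0.008],
    [0,0,0.009],
    [0,0,0.009],
  ],
  gripper=[1,1,1,1,1,1],
)

```text
time: 11.02
position: [0.5111, -0.2914, 0.0678]
tool_rot: [1.0, -0.002, -0.0, 0.001]
ft_force: [-0.1, 0.5, 3.5]
grip_width: 0.0004
grip_force: 2.0
```

>>> arm_command(
  delta_rot=[
    [0,0,0],
    [0,0,0],
    [0,0,0],
  ],
  delta_pos=[
    [0,0,0.001],
    [0,0,0.002],
    [0,0,0.002],
  ],
  gripper=[1,1,1],
)

```text
time: 11.27
position: [0.5111, -0.2914, 0.0664]
tool_rot: [1.0, -0.002, -0.0, 0.001]
ft_force: [-0.5, -0.2, 8.6]
grip_width: 0.0007
grip_force: 3.9
```

>>> arm_command(
  delta_rot=[
    [0,0,0],
    [0,0,0],
    [0,0,0],
  ],
  delta_pos=[
    [0,0,0.001],
    [0,0,0.001],
    [0,0,0.001],
  ],
  gripper=[1,1,1],
)

```text
time: 11.52
position: [0.5111, -0.2914, 0.0663]
tool_rot: [1.0, -0.002, -0.0, 0.001]
ft_force: [-3.8, 1.1, 13.1]
grip_width: 0.0003
grip_force: 6.7
```

>>> arm_command(
  delta_rot=[
    [0,0,0],
    [0,0,0],
    [0,0,0],
    [0,0,0],
    [0,0,0],
    [0,0,0],
    [0,0,0],
    [0,0,0],
    [0,0,0],
    [0,0,0],
  ],
  delta_pos=[
    [0,0,-0.005],
    [0,0,-0.015],
    [0,0,-0.035],
    [0,0,-0.06],
    [0,0,-0.09],
    [0,0,-0.12],
    [-0.03,0,-0.14],
    [-0.06,0,-0.14],
    [-0.06,0,-0.14],
    [-0.06,0,-0.14],
  ],
  gripper=[1,1,1,1,1,1,1,1,1,1],
)

```text
time: 12.35
position: [0.4499, -0.2902, 0.205]
tool_rot: [1.0, -0.003, -0.001, 0.0]
ft_force: [0.6, -0.1, -0.5]
grip_width: 0.0006
grip_force: 0.0
```

```bash
python3 - <<'E'
from h import *
from rig import status,viewer
o=status.get_obs()
im={n:viewer.camera(n)["pixels"] for n in("scene","side")}
print(o["time"],o["position"],o["ft_force"])
cv2.imwrite("pics/end.png",np.vstack([im["scene"][110:320,80:420],im["side"][130:340,180:520]]))
E
```

```text
12.35 [ 0.44988859 -0.29021349  0.20496065] [ 0.60846828 -0.05185987 -0.52636198]
```

View pics/end.png

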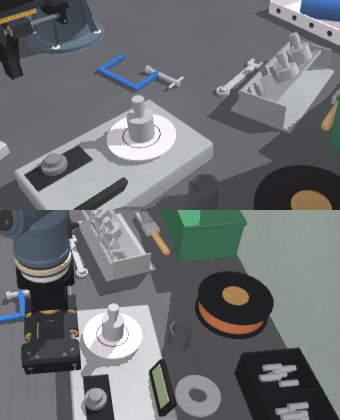

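The weight stands in the circle, the other two weights are still in the rack, and the key is up again. The key hit a hard stop at 0.0663 m, with 13 N against its 5 N spring. The arm is clear.

```bash
python3 -c "
from rig import robot
print(robot.hand_in())"
```

```text
the job is handed in; nothing more can be done
None
```

I handed the job in at about 12.4 s: the large weight stands upright inside the circle on the pan, and the calibration key was pressed to a hard stop (13 N) and has come back up. The two other weights are still in the rack and the arm is clear; the hand-in returned no verdict.

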